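# Step the chip distributor round to the green cup

### The arm

A 6-joint arm with a two-finger parallel gripper is mounted at the origin on the work surface. World frame = base frame: x ahead of the robot, y to its left, z up, the work surface at z = 0. Lengths are in m, angles in rad, forces in N, time in s.
With the tool pointing down it reaches from about 0.425 to 0.95 m from the base axis. Payload 3.5 kg.
Tool frame: the origin (TCP) lies at the very end of the fingers, on their centre line; the grasp point (between the pads) lies ctrl.tcp_to_grasp behind it (ctrl.tcp_to_grasp is the distance from the TCP to the grasp point, in m); z points along the fingers, y is the line along which they close (so a half turn about z gives the same grasp; the last joint's range is limited). The gripper opens to 85 mm and grips with 20 to 120 N. Pads are 22 mm wide; open, the fingers measure 114 mm over their backs; the gripper's body (76 mm by 85 mm) begins 54 mm behind the grasp point. The pads swing forward as they close: fully open they stand 13 mm farther back than shut.
Start: joints at [0.979, 0.286, 1.577, -0, 1.279, -0.15], TCP at [0.289, 0.61, 0.231] pointing down, gripper open.
Joint ranges: [-2.77, 2.77], [-0.9, 2.22], [0.21, 2.48], [-1.53, 4.67], [0.24, 2.81], [-2.84, 2.84]. Speed limits (rad/s): [2.79, 2.79, 3.14, 3.14, 3.14, 3.14].

### API

Orientations are given as a unit quaternion [x, y, z, w].
In Python, from plant import ctrl gives the robot as it stands.
- The arm moves only by the shell command python3 -m inch 'ROWS' [FORCE]. ROWS is JSON, a list of rows, each an object with "slide": the shift along the tool's x, y, z in cm, a list of three; "turn": the turn about the tool's z in rad; "grip": the finger opening in cm, from 0 to 8.54. A call has 1 to 20 rows; each row is the pose to reach, as a shift and turn from the pose commanded when the call began, along the tool's axes at that moment; what a row does not reach only later rows make up. A row lasts 1/10 s, in which the tool goes at most 50 mm and 8.59 degrees, less where a joint would pass 70% of its speed; a pose out of reach is approached as far as the arm can. A call with a gripper value outside its range is refused whole. The fingers move at their own pace and stop on an object; FORCE is the grip in N (left out, the last holds). Time passes only in rows, so rows that repeat a pose let the fingers close. It gives the time, the measured TCP pose, the force, the opening and the grip force at its end, in the units of the state.
- ctrl.get_state(): the state, without advancing time (a new reading comes with each control period).
- ctrl.read_camera(name): name is "side" or "top" or "wrist"; returns (picture, depth): 420x560x3 uint8, red, green, blue; 420x560 float32, m along the optical axis (not along the pixel's ray), 0 where there is no reading.
- ctrl.camera_info(name): a dict with "K" (3x3 intrinsics, pixels), "camera_from_world" (4x4, takes a point from world to camera coordinates); the wrist camera has in their place "T_tool_cam" (4x4, takes a point from camera to tool coordinates, whose origin is the TCP and whose axes are the flange's). Camera axes: x right, y down, z forward; pixel columns grow to the right and rows downward; lengths in m; the calibration is good to about 2 mm. A picture is of the moment at which its call begins: read the wrist's pose just before it. camera_info takes no time and is no camera call.
- ctrl.sign_off(): hands the job in; it is judged then, once.
The state is a dict: "time": time; "qpos": joint angles; "dq": joint speeds; "joint_efforts": joint torques, N m; "eef_pos": TCP position; "tcp_rot": TCP orientation; "contact_force": force on the tool from outside, world axes, zero at the start; "wrist_torque": the same for the moment, N m; "opening": opening from 0.0 (shut) to 1.0 (fully open); "finger_force": force on a finger pad.
Only numpy, scipy, OpenCV 4.12 (cv2) and the standard library are available. Lean on these libraries where they do the work, as an engineer would, in place of code of your own. Each camera call takes 0.05 s, during which the arm holds its last target. There are 200 camera calls.

### The job

Push the yellow tabs of the rotary chip distributor to step its turret round, either way, until the orange chute has clicked into place over the green cup, ready for the next batch of chips. Push the tabs gently with the fingertips or the outside of the fingers, without gripping or lifting anything; do not push on the chute or the funnel, and leave the cups and everything else on the bench where they are. Finish with the hand clear.

Things in the scene. Friction and masses are not known exactly. Their poses are not given: they have to be found in the camera images.
- turret (a joint): turn of the turret, rad, growing counter-clockwise from above; no end stops. The chute's direction is the base's yaw + pi + this value. Click stops at every multiple of pi/6 (30 deg); one lies over each cup's middle within 5 mm. 3 to 5 N sideways at a tab takes it out of a stop; past half-way it drops into the next by itself and stays, with little overrun
- axis (a point): point on the turret's upright turning axis, 98 mm above the table; axes as the base: x at the base's yaw, z up. The turret is an aluminium disc of 60 mm radius, its top 86 mm above the table, on a fixed round white foot of 78 mm radius
- outlet (a point): centre of the lower mouth of the round orange spout (36 mm wide) at the end of the chute, 125 mm from the turning axis, 70 mm above the table, 12 mm above the cups' rims
- chute: orange chute and grey funnel, fixed to the turret, not to be pushed. Origin on the turning axis, 64 mm above the table; own x points out along the chute, which is 38 mm wide, reaches 143 mm from the axis and stands 70 to 136 mm above the table (highest near the funnel). The funnel in the middle has 36 mm radius at its rim, 130 mm above the table
- tab_a: yellow tab fixed to the turret, sticking out radially like a paddle: 47 mm long (own x, pointing outwards), 10 mm thick (own y, the way it is pushed, either way), 38 mm high. Origin at its centre, 78.5 mm from the axis and 93 mm above the table, so it spans radius 55 to 102 mm and height 74 to 112 mm; both flat faces are free. Stands 90 degrees counter-clockwise of the chute, seen from above
- tab_b: yellow tab fixed to the turret, sticking out radially like a paddle: 47 mm long (own x, pointing outwards), 10 mm thick (own y, the way it is pushed, either way), 38 mm high. Origin at its centre, 78.5 mm from the axis and 93 mm above the table, so it spans radius 55 to 102 mm and height 74 to 112 mm; both flat faces are free. Stands opposite the chute
- tab_c: yellow tab fixed to the turret, sticking out radially like a paddle: 47 mm long (own x, pointing outwards), 10 mm thick (own y, the way it is pushed, either way), 38 mm high. Origin at its centre, 78.5 mm from the axis and 93 mm above the table, so it spans radius 55 to 102 mm and height 74 to 112 mm; both flat faces are free. Stands 90 degrees clockwise of the chute, seen from above
- green_cup_mouth (a point): centre of the open mouth of the loose green plastic cup, 58 mm above the table; the cup is 64 mm wide at the mouth, 58 mm high and holds a few green chips. The four cups (green, red, blue, white, in any order) stand about 125 mm from the turning axis, below the chute's and the tabs' height
- green_cup: the green cup itself; origin at the centre of its underside
- red_cup_mouth (a point): centre of the open mouth of the loose red plastic cup, 58 mm above the table; the cup is 64 mm wide at the mouth, 58 mm high and holds a few red chips. The four cups (green, red, blue, white, in any order) stand about 125 mm from the turning axis, below the chute's and the tabs' height
- red_cup: the red cup itself; origin at the centre of its underside
- blue_cup_mouth (a point): centre of the open mouth of the loose blue plastic cup, 58 mm above the table; the cup is 64 mm wide at the mouth, 58 mm high and holds a few blue chips. The four cups (green, red, blue, white, in any order) stand about 125 mm from the turning axis, below the chute's and the tabs' height
- blue_cup: the blue cup itself; origin at the centre of its underside
- white_cup_mouth (a point): centre of the open mouth of the loose white plastic cup, 58 mm above the table; the cup is 64 mm wide at the mouth, 58 mm high and holds a few white chips. The four cups (green, red, blue, white, in any order) stand about 125 mm from the turning axis, below the chute's and the tabs' height
- white_cup: the white cup itself; origin at the centre of its underside
- sample_bottle: loose white sample bottle with red cap and paper label, 64 mm wide, 130 mm high; origin at the centre of its underside
- spare_bottle: loose white sample bottle with red cap, no label, 64 mm wide, 130 mm high; origin at the centre of its underside
- steel_flask: loose steel drinking flask, 68 mm wide, 165 mm high, the tallest thing near the distributor; origin at the centre of its underside
- scoop: loose blue plastic scoop lying flat, about 180 by 50 mm, 22 mm high; origin on the table near its middle, handle towards its own -x
Things that resemble listed ones, but are neither listed nor needed, are in the scene too. Several things look just like the white_cup: the one meant starts farthest from the robot's base.

How it is judged:
On the way, in this order (a step that is already met when the one before it is completed fails the run):
1. the fingers push a tab ((contact force between the fingers and tab_a above 0.5 N or contact force between the fingers and tab_b above 0.5 N or contact force between the fingers and tab_c above 0.5 N)), for 0.05 s.
2. the chute stands over the green cup (horizontal distance between outlet and green_cup_mouth below 0.018 m), for 0.2 s.
At the end, for the whole second after the job is handed in: the turret is at rest with the spout's centre within 18 mm, seen from above, of the centre of the green cup's mouth; no cup, bottle, flask or scoop is more than 15 mm from where it was, and the cups stand upright (horizontal distance between outlet and green_cup_mouth below 0.018 m and velocity of joint turret between -0.05 and 0.05 rad/s and distance of each of green_cup, red_cup, blue_cup, white_cup, sample_bottle, spare_bottle, steel_flask, scoop from where it was at the start of the episode below 0.015 m and angle between each of green_cup, red_cup, blue_cup, white_cup's own z axis and vertical below 0.15 rad); the robot touches nothing.
It fails at once if a cup or another loose thing is lifted or moved by more than 15 mm (distance of any of green_cup, red_cup, blue_cup, white_cup, sample_bottle, spare_bottle, steel_flask, scoop from where it was at the start of the episode above 0.015 m).
It fails at once if the chute or funnel is pushed (over 1.5 N) (contact force between any of the fingers, the arm and chute above 1.5 N).
It fails at once if a tab is gripped or shoved hard (over 20 N) (contact force between any of the fingers, the arm and tab_a above 20 N or contact force between any of the fingers, the arm and tab_b above 20 N or contact force between any of the fingers, the arm and tab_c above 20 N).
It also fails if it takes over 54 s, if anything falls off the work surface, if the arm or the gripper's body presses on something with over 40 N, if the wrist force passes 120 N, or if a joint passes its speed limit or range.

## Working session

There is one attempt and no reset: what is moved stays moved. The work goes in short steps, Python scripts to look and compute and a shell command to move; the robot and the scene stay as the last step left them, time stands still between calls to the robot, and variables do not carry over. Pictures are saved under pics/ and viewed, at most 10 in all, crops included, and the job is handed in when it is done.

```bash
mkdir -p pics; ls
python3 - <<'E'
from plant import ctrl
import cv2,numpy as np
for n in ("top","side"):
    p,d=ctrl.read_camera(n); cv2.imwrite(f"pics/{n}0.png",p[:,:,::-1]); np.savez(f"{n}0.npz",p=p,d=d)
    i=ctrl.camera_info(n); print(n,np.round(i["K"],1).tolist(),np.round(i["camera_from_world"],3).tolist())
s=ctrl.get_state(); print(s); print(ctrl.tcp_to_grasp)
E
```

```text
pics
top [[431.2, 0.0, 276.1], [0.0, 431.2, 217.8], [0.0, 0.0, 1.0]] [[0.026, -1.0, 0.01, -0.026], [-0.989, -0.027, -0.147, 0.535], [0.147, -0.006, -0.989, 1.028], [0.0, 0.0, 0.0, 1.0]]
side [[432.5, 0.0, 274.7], [0.0, 432.5, 207.5], [0.0, 0.0, 1.0]] [[0.882, -0.47, 0.016, -0.46], [-0.342, -0.664, -0.665, 0.22], [0.323, 0.582, -0.747, 0.862], [0.0, 0.0, 0.0, 1.0]]
{'time': 0.1, 'qpos': array([ 9.79006492e-01,  2.87130956e-01,  1.57802746e+00,  3.75985859e-06,
        1.27859341e+00, -1.49999849e-01]), 'dq': array([ 0.00011378, -0.00221649, -0.00167352,  0.00265079,  0.00090122,
        0.00044403]), 'joint_efforts': array([ 1.00337580e-03, -4.07297730e+01, -2.93697667e+01, -1.57475197e-04,
        3.37445708e-03, -1.80350344e-05]), 'eef_pos': array([0.28824104, 0.60970922, 0.23005127]), 'tcp_rot': array([ 2.19103359e-01,  9.75701057e-01, -1.00552366e-03, -3.92972046e-04]), 'contact_force': array([ 0.33746824, -0.39446673, -0.18718628]), 'wrist_torque': array([-0.03915669,  0.04611207,  0.02647007]), 'finger_force': 0.0, 'opening': 1.0039498715182562}
0.0187
```

View pics/top0.png

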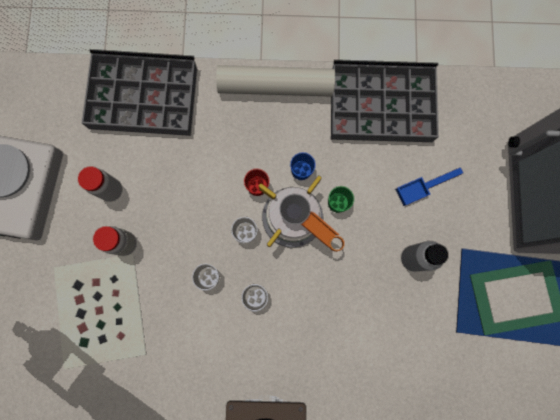

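View pics/side0.png

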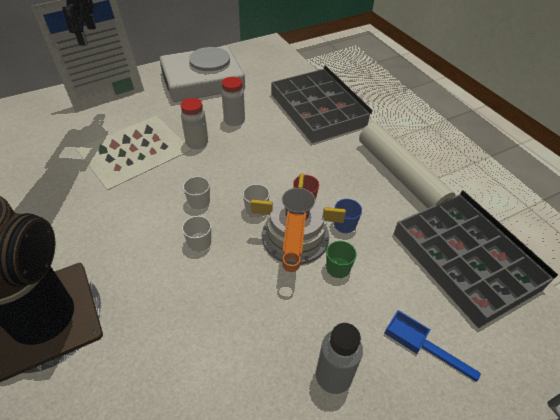

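The top view shows the turret centred at about (295,212), with the spout at (337,243). The green cup is at (340,199), about two clicks counter-clockwise. tab_c at (274,238) faces the robot, with a white cup at (245,231). The side view agrees. Next I'll measure the positions.

```bash
cat > h.py <<'E'
from plant import ctrl
import cv2,numpy as np
def ray(n,uv,z):
    i=ctrl.camera_info(n);K=np.array(i["K"]);T=np.array(i["camera_from_world"]);R=T[:3,:3]
    c=-R.T@T[:3,3]; d=R.T@np.linalg.inv(K)@[uv[0],uv[1],1]
    return (c+d*(z-c[2])/d[2])[:2]
def blobs(p,lo,hi,box,amin=20):
    h=cv2.cvtColor(p,cv2.COLOR_RGB2HSV);m=cv2.inRange(h,lo,hi);k=np.zeros_like(m);x0,y0,x1,y1=box;k[y0:y1,x0:x1]=m[y0:y1,x0:x1]
    cs=cv2.findContours(k,cv2.RETR_EXTERNAL,cv2.CHAIN_APPROX_NONE)[0]
    return sorted([c for c in cs if cv2.contourArea(c)>=amin],key=cv2.contourArea,reverse=True)
def measure(p,verbose=True):
    B=(225,140,370,265)
    out={}
    tabs=[ray("top",cv2.minAreaRect(c)[0],.112) for c in blobs(p,(20,120,80),(34,255,255),B,15)]
    g=blobs(p,(50,80,20),(85,255,255),B)[0]; gc=cv2.minEnclosingCircle(g)
    o=blobs(p,(5,150,80),(17,255,255),B)[0]; oc=cv2.minAreaRect(o)
    print("tabs",np.round(tabs,4).tolist()); print("green",gc,np.round(ray("top",gc[0],.05),4))
    print("chute box",oc,[np.round(ray("top",q,.1),3).tolist() for q in cv2.boxPoints(oc)])
    return tabs,ray("top",gc[0],.05),o
E
python3 - <<'E'
from h import *
p=np.load("top0.npz")["p"]; t,g,o=measure(p)
c=cv2.resize(p[150:270,215:375],None,fx=5,fy=5,interpolation=cv2.INTER_CUBIC)
cv2.imwrite("pics/crop0.png",c[:,:,::-1])
# depth-based: points of foot / funnel
d=np.load("top0.npz")["d"];i=ctrl.camera_info("top");K=i["K"];T=np.array(i["camera_from_world"])
v,u=np.mgrid[140:270,215:375];z=d[140:270,215:375]
P=np.stack([(u-K[0][2])/K[0][0]*z,(v-K[1][2])/K[1][1]*z,z],-1).reshape(-1,3)
W=(P-T[:3,3])@T[:3,:3]
for lo,hi in((.124,.136),(.106,.118),(.05,.062)):
    s=W[(W[:,2]>lo)&(W[:,2]<hi)&(z.ravel()>0)]
    print(lo,len(s),s[:,:2].min(0),s[:,:2].max(0))
    if lo==.124: cc=cv2.minEnclosingCircle((s[:,:2]*1000).astype(np.float32)); print(cc)
E
```

```text
tabs [[0.48, -0.0065], [0.5885, 0.0118], [0.6069, -0.0967]]
green ((340.1619567871094, 199.5140838623047), 13.188149452209473) [ 0.5844 -0.1683]
chute box ((322.2758483886719, 231.1896514892578), (42.519287109375, 16.692142486572266), 41.633541107177734) [[0.516, -0.069], [0.546, -0.094], [0.481, -0.169], [0.452, -0.144]]
0.124 264 [ 0.49518224 -0.11768184] [ 0.57962935 -0.01883722]
((538.01220703125, -68.25952911376953), 52.21272659301758)
0.106 634 [ 0.46215704 -0.14752832] [0.62912666 0.03101839]
0.05 619 [ 0.40579554 -0.20138945] [0.70125621 0.13165993]
```

View pics/crop0.png

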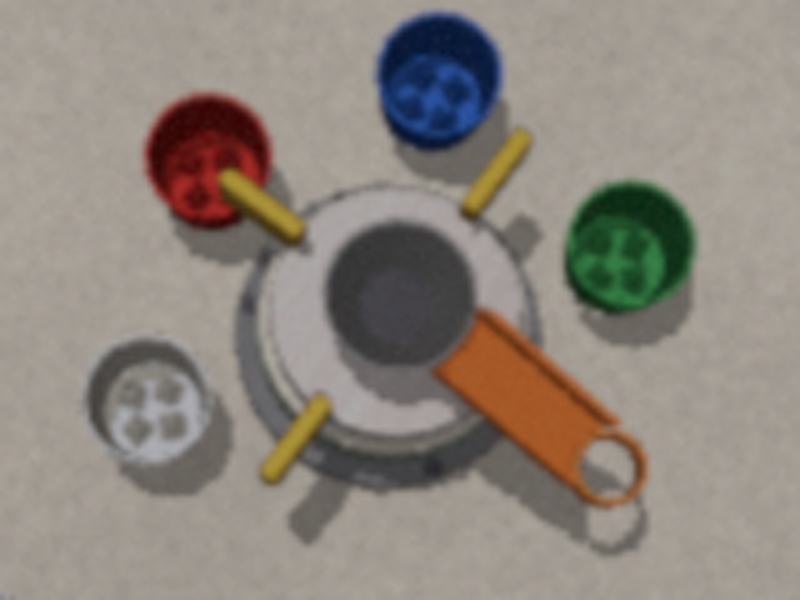

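```bash
python3 -m inch '[{"slide":[-1,-1,0],"turn":0,"grip":0},{"slide":[-3,-3,0],"turn":0,"grip":0},{"slide":[-5.5,-5.5,0],"turn":-0.05,"grip":0},{"slide":[-8.5,-8.5,0],"turn":-0.1,"grip":0},{"slide":[-11.5,-11.5,0],"turn":-0.15,"grip":0},{"slide":[-14.5,-14.5,0],"turn":-0.2,"grip":0},{"slide":[-17.5,-17.5,0],"turn":-0.25,"grip":0},{"slide":[-20.5,-20.5,0],"turn":-0.3,"grip":0},{"slide":[-23.5,-23.5,0],"turn":-0.35,"grip":0},{"slide":[-26.5,-26.5,0],"turn":-0.4,"grip":0},{"slide":[-29.5,-29.5,0],"turn":-0.4,"grip":0},{"slide":[-32.5,-32.5,0],"turn":-0.4,"grip":0},{"slide":[-35.5,-35.5,0],"turn":-0.4,"grip":0},{"slide":[-38.5,-38.5,0],"turn":-0.4,"grip":0},{"slide":[-41,-40.5,0],"turn":-0.4,"grip":0},{"slide":[-43,-42.2,0],"turn":-0.4,"grip":0},{"slide":[-43.8,-43,0],"turn":-0.4,"grip":0},{"slide":[-43.8,-43,0],"turn":-0.4,"grip":0},{"slide":[-43.8,-43,0],"turn":-0.4,"grip":0},{"slide":[-43.8,-43,0],"turn":-0.4,"grip":0}]'
python3 - <<'E'
from h import *
from scipy.spatial.transform import Rotation as R
s=ctrl.get_state();print(s["eef_pos"],s["qpos"],s["time"],s["opening"])
M=R.from_quat(s["tcp_rot"]).as_matrix();print(M.round(3))
ax=np.array([.543,-.052])
for lead,off in[(0,.045)]+[(a,.018) for a in range(0,66,6)]:
    f=np.radians(144.6+lead);w=ax+.085*np.array([np.cos(f),np.sin(f)])-off*np.array([-np.sin(f),np.cos(f)])
    print(lead,w.round(3),(100*M.T@(np.r_[w,.082]-s["eef_pos"])).round(2))
E
```

```text
time: 2.1
eef_pos: [0.5001, 0.0352, 0.2312]
tcp_rot: [0.02, 1.0, 0.0, -0.0]
contact_force: [0.4, 0.4, 0.3]
opening: 0.001
finger_force: 0.0
[0.50007121 0.03523807 0.23120557] [-1.32445497e-01 -1.02924573e-01  1.99522324e+00  2.88129078e-04
  1.24970911e+00 -1.66290569e+00] 2.1 0.001063206489779953
[[-0.999  0.04  -0.   ]
 [ 0.04   0.999  0.   ]
 [ 0.     0.    -1.   ]]
0 [0.5   0.034] [ 0.02 -0.14 14.92]
0 [0.484 0.012] [ 1.49 -2.4  14.92]
6 [0.478 0.005] [ 2.1  -3.08 14.92]
12 [ 0.472 -0.002] [ 2.64 -3.81 14.92]
18 [ 0.467 -0.009] [ 3.09 -4.6  14.92]
24 [ 0.463 -0.018] [ 3.46 -5.43 14.92]
30 [ 0.46  -0.026] [ 3.74 -6.29 14.92]
36 [ 0.458 -0.035] [ 3.93 -7.18 14.92]
42 [ 0.456 -0.044] [ 4.03 -8.09 14.92]
48 [ 0.456 -0.053] [ 4.03 -9.   14.92]
54 [ 0.457 -0.062] [ 3.93 -9.9  14.92]
60 [ 0.458 -0.071] [  3.75 -10.79  14.92]
```

```bash
python3 -m inch '[{"slide":[0,0,2]},{"slide":[0,0,5]},{"slide":[0,0,8]},{"slide":[0,0,11]},{"slide":[0,0,13]},{"slide":[0,0,14.4]},{"slide":[0,0,14.9]},{"slide":[0.7,-1.3,14.9]},{"slide":[0.9,-1.6,14.9]},{"slide":[1.1,-1.9,14.9]},{"slide":[1.4,-2.2,14.9]},{"slide":[1.5,-2.4,14.9]},{"slide":[1.7,-2.6,14.9]},{"slide":[1.9,-2.8,14.9]},{"slide":[2.1,-3.1,14.9]},{"slide":[2.3,-3.3,14.9]},{"slide":[2.5,-3.6,14.9]},{"slide":[2.6,-3.8,14.9]},{"slide":[2.8,-4.1,14.9]},{"slide":[3.0,-4.4,14.9]}]'
python3 - <<'E'
from h import *
p,d=ctrl.read_camera("top"); cv2.imwrite("pics/c1.png",cv2.resize(p[150:270,215:375],None,fx=4,fy=4)[:,:,::-1])
measure(p)
E
```

```text
tabs [[0.6066, -0.0967]]
green ((340.2625427246094, 199.63241577148438), 13.173805236816406) [ 0.5841 -0.1685]
chute box ((321.7482604980469, 230.72067260742188), (41.10751724243164, 16.692142486572266), 41.6335334777832) [[0.516, -0.069], [0.546, -0.094], [0.483, -0.167], [0.454, -0.141]]$[0]: bad value
```

View pics/c1.png

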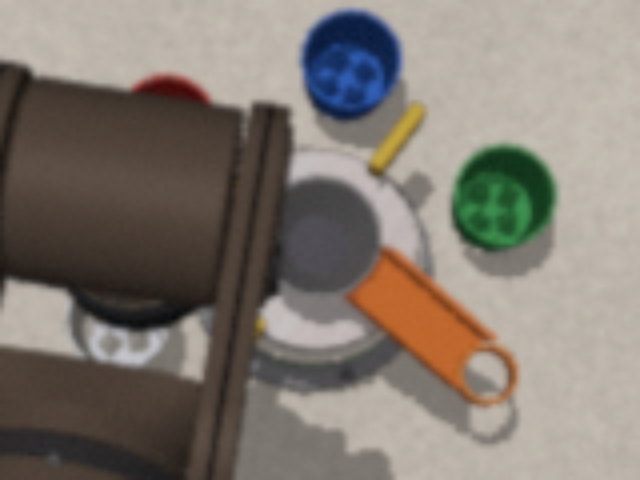

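The call was refused because every row needs all three fields, so nothing moved. The picture shows the arm at left and the turret unchanged, with the spout at crop pixel (487,373).

```bash
python3 -m inch '[{"slide":[0,0,2],"turn":0,"grip":0},{"slide":[0,0,5],"turn":0,"grip":0},{"slide":[0,0,8],"turn":0,"grip":0},{"slide":[0,0,11],"turn":0,"grip":0},{"slide":[0,0,13],"turn":0,"grip":0},{"slide":[0,0,14.4],"turn":0,"grip":0},{"slide":[0,0,14.9],"turn":0,"grip":0},{"slide":[0.4,-0.7,14.9],"turn":0,"grip":0},{"slide":[0.7,-1.3,14.9],"turn":0,"grip":0},{"slide":[0.9,-1.6,14.9],"turn":0,"grip":0},{"slide":[1.1,-1.9,14.9],"turn":0,"grip":0},{"slide":[1.4,-2.2,14.9],"turn":0,"grip":0},{"slide":[1.6,-2.5,14.9],"turn":0,"grip":0},{"slide":[1.8,-2.7,14.9],"turn":0,"grip":0},{"slide":[1.9,-2.9,14.9],"turn":0,"grip":0},{"slide":[2.1,-3.1,14.9],"turn":0,"grip":0},{"slide":[2.3,-3.3,14.9],"turn":0,"grip":0},{"slide":[2.5,-3.6,14.9],"turn":0,"grip":0},{"slide":[2.6,-3.8,14.9],"turn":0,"grip":0},{"slide":[2.8,-4.1,14.9],"turn":0,"grip":0}]'
python3 - <<'E'
from h import *
p,d=ctrl.read_camera("top"); cv2.imwrite("pics/c2.png",cv2.resize(p[150:270,215:375],None,fx=4,fy=4)[:,:,::-1])
measure(p)
E
```

```text
time: 4.15
eef_pos: [0.4706, -0.0058, 0.0823]
tcp_rot: [0.021, 1.0, 0.0, -0.0]
contact_force: [0.9, 1.8, 0.5]
opening: -0.001
finger_force: 0.8
tabs [[0.5686, 0.0225], [0.6164, -0.0771]]
green ((340.2625427246094, 199.63241577148438), 13.173805236816406) [ 0.5841 -0.1685]
chute box ((326.5127868652344, 222.47264099121094), (40.35535430908203, 16.371707916259766), 25.016895294189453) [[0.52, -0.078], [0.556, -0.094], [0.518, -0.18], [0.483, -0.164]]
```

```bash
python3 -m inch '[{"slide":[0.1,-0.2,0],"turn":0,"grip":0},{"slide":[0.3,-0.5,0],"turn":0,"grip":0},{"slide":[0.4,-0.8,0],"turn":0,"grip":0},{"slide":[0.55,-1.1,0],"turn":0,"grip":0},{"slide":[0.7,-1.4,0],"turn":0,"grip":0},{"slide":[0.8,-1.7,0],"turn":0,"grip":0},{"slide":[0.9,-2.0,0],"turn":0,"grip":0},{"slide":[0.95,-2.3,0],"turn":0,"grip":0},{"slide":[1.0,-2.6,0],"turn":0,"grip":0},{"slide":[1.1,-2.9,0],"turn":0,"grip":0},{"slide":[1.15,-3.2,0],"turn":0,"grip":0},{"slide":[1.2,-3.4,0],"turn":0,"grip":0},{"slide":[1.2,-3.6,0],"turn":0,"grip":0},{"slide":[1.2,-3.8,0],"turn":0,"grip":0},{"slide":[1.2,-4.0,0],"turn":0,"grip":0},{"slide":[1.2,-4.2,0],"turn":0,"grip":0}]'
python3 - <<'E'
from h import *
p,d=ctrl.read_camera("top"); cv2.imwrite("pics/c3.png",cv2.resize(p[150:270,215:375],None,fx=4,fy=4)[:,:,::-1])
measure(p)
E
```

```text
time: 5.8
eef_pos: [0.457, -0.0473, 0.0823]
tcp_rot: [0.021, 1.0, -0.0, -0.0]
contact_force: [1.1, 1.8, 0.7]
opening: 0.003
finger_force: 1.0
tabs [[0.5311, 0.0252], [0.6189, -0.0398]]
green ((341.0, 196.5), 12.093486785888672) [ 0.592  -0.1703]
chute box ((330.7035827636719, 205.55311584472656), (16.762788772583008, 42.838233947753906), 86.18592071533203) [[0.575, -0.087], [0.584, -0.187], [0.544, -0.19], [0.535, -0.09]]
```

View pics/c3.png

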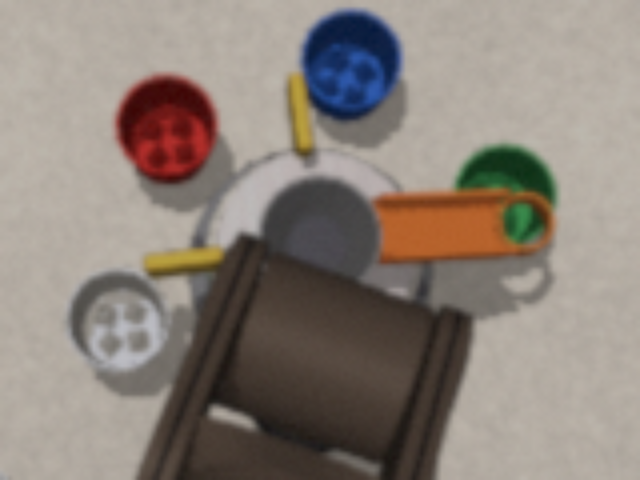

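The chute, with its spout at crop pixel (525,222), is about 44° round, just short of the second halfway point. A little more push is needed, then I'll back off and lift.

```bash
python3 -m inch '[{"slide":[0,-0.2,0],"turn":0,"grip":0},{"slide":[0,-0.4,0],"turn":0,"grip":0},{"slide":[0,-0.6,0],"turn":0,"grip":0},{"slide":[0,-0.8,0],"turn":0,"grip":0},{"slide":[0,-1.0,0],"turn":0,"grip":0},{"slide":[0,-1.0,0],"turn":0,"grip":0},{"slide":[0,-1.0,0],"turn":0,"grip":0},{"slide":[0.2,0,0],"turn":0,"grip":0},{"slide":[0.5,1.5,0],"turn":0,"grip":0},{"slide":[0.5,2.5,0],"turn":0,"grip":0},{"slide":[0.5,2.5,-2],"turn":0,"grip":0},{"slide":[0.5,2.5,-5],"turn":0,"grip":0},{"slide":[0.5,2.5,-9],"turn":0,"grip":0},{"slide":[0.5,5,-13],"turn":0,"grip":0},{"slide":[0.5,9,-15],"turn":0,"grip":0},{"slide":[0.5,13,-15],"turn":0,"grip":0},{"slide":[0.5,17,-15],"turn":0,"grip":0},{"slide":[0.5,20,-15],"turn":0,"grip":0},{"slide":[0.5,20,-15],"turn":0,"grip":0},{"slide":[0.5,20,-15],"turn":0,"grip":0}]'
python3 - <<'E'
from h import *
p,d=ctrl.read_camera("top"); cv2.imwrite("pics/c4.png",cv2.resize(p[150:270,215:375],None,fx=4,fy=4)[:,:,::-1])
t,_,o=measure(p)
E
```

```text
time: 7.85
eef_pos: [0.4602, 0.1537, 0.2321]
tcp_rot: [0.02, 1.0, -0.0, -0.0]
contact_force: [0.3, -0.5, 0.1]
opening: -0.0
finger_force: 0.0
tabs [[0.4676, -0.0733], [0.5208, 0.0237], [0.6167, -0.0299]]
green ((344.0, 199.0), 5.000100135803223) [ 0.5859 -0.1778]
chute box ((330.2321472167969, 200.97747802734375), (16.84135627746582, 43.107688903808594), 78.11134338378906) [[0.578, -0.083], [0.602, -0.183], [0.563, -0.191], [0.539, -0.092]]
```

View pics/c4.png

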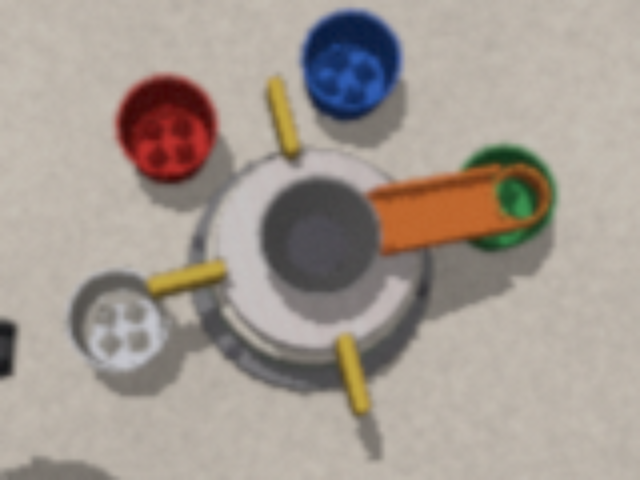

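The hand is clear, and the spout at crop pixel (523,195) sits over the green cup at about (506,197) at a different height. All cups are in place. I'll check that it's at rest and how far the spout is from the cup.

```bash
python3 -m inch '[{"slide":[0,0,0],"turn":0,"grip":0},{"slide":[0,0,0],"turn":0,"grip":0},{"slide":[0,0,0],"turn":0,"grip":0},{"slide":[0,0,0],"turn":0,"grip":0},{"slide":[0,0,0],"turn":0,"grip":0}]' | head -1
python3 - <<'E'
from h import *
p,d=ctrl.read_camera("top"); t,_,o=measure(p)
a=max(t,key=lambda q:q[0]);c=min(t,key=lambda q:q[0]);ax=(a+c)/2;th=np.arctan2(*(a-c)[::-1])-np.pi/2
out=ax+.125*np.array([np.cos(th),np.sin(th)])
g=blobs(np.load("top0.npz")["p"],(50,80,20),(85,255,255),(225,140,370,265))[0]
gm=ray("top",cv2.minEnclosingCircle(g)[0],.058)
print(ax,np.degrees(th),out,gm,np.linalg.norm(out-gm))
for z in(.075,.09):print(ray("top",(345.7,198.7),z))
s,_=ctrl.read_camera("side");cv2.imwrite("pics/s5.png",cv2.resize(s[160:290,220:380],None,fx=4,fy=4)[:,:,::-1])
E
```

```text
time: 8.4
tabs [[0.4675, -0.0732], [0.5209, 0.0237], [0.6167, -0.0298]]
green ((344.0, 199.0), 5.000100135803223) [ 0.5859 -0.1778]
chute box ((330.2321472167969, 200.97747802734375), (16.84135627746582, 43.107688903808594), 78.11134338378906) [[0.578, -0.083], [0.602, -0.183], [0.563, -0.191], [0.539, -0.092]]
[ 0.54213268 -0.05152107] -73.79340561242046 [ 0.57702039 -0.17155376] [ 0.58280201 -0.16702057] 0.007346901689390509
[ 0.58183462 -0.17773128]
[ 0.57885516 -0.17519108]
```

View pics/s5.png

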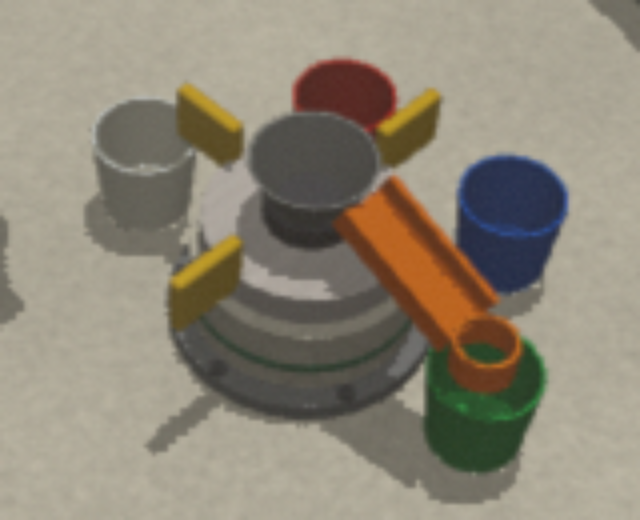

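The turret is at rest, with the spout about 7 mm from the cup's centre (limit 18 mm). The side view shows the spout at crop pixel (487,355) over the green cup.

```bash
python3 -c "
from plant import ctrl
print(ctrl.sign_off())"
```

```text
the job is handed in; nothing more can be done
None
```

I pushed tab_c to step the turret counter-clockwise until the orange chute came to rest over the green cup, about 7 mm off centre by the top camera (limit 18 mm), and handed the job in with the hand clear and the cups in place; I measured about 52° of turn where two clicks would be 60°, so the final click is inferred from it staying at rest, and no verdict came back.

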